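# Hang the bench loupe on the sprung hook and tug-test it

### The job

Lift the orange bench loupe out of its grey cradle, thread its round eye over the hook pin of the hanger stand and lower it until it hangs there. Before letting go, tug it down gently with about 8 N for a full second to confirm that it is held, never loading the hook with more than 15 N, then ease off, let go and leave it hanging still. Leave the other things on the bench where they are.

Things in the scene. Friction and masses are not known exactly. Their poses are not given: they have to be found in the camera images.
- loupe_grip (a point): Middle of the grip tab at the top of the orange loupe; the tab is 22 mm wide, 10 mm thick and reaches from 34 mm below to 16 mm above this point. Pinch it here from above across the thickness. Axes: x across the thickness, y along the width, z up.
- loupe_eye (a point): Centre of the loupe's round hanging eye, 56 mm straight below loupe_grip: a ring of 9 mm round bar, clear hole 33 mm across, the hole's axis along the loupe's x. When the loupe hangs, the hook pin's centreline is about 14 mm above this point (pin against the top of the hole).
- loupe: Orange upright plate, 152 mm tall, 10 mm thick, 0.08 to 0.17 kg, the same from both faces (may hang either way round): lens frame 64 mm wide and 54 mm tall with flat foot below, eye above it, grip tab on top. Origin at the centre of its underside; axes as loupe_grip. It starts standing in the cradle.
- cradle: Grey slotted block fixed to the bench, 46 x 96 mm, 32 mm tall, origin at the centre of its underside. Its slot (14 x 69 mm, floor 8 mm up) holds the foot of the loupe; lift the loupe straight up by at least 35 mm to clear it.
- hanger: Fixed stand: grey foot plate 100 x 90 x 12 mm, post, and on it a blue sprung sleeve (32 mm diameter) with a steel hook pin along the stand's own -x. Origin on the post's axis at the bench; z up. Under downward load the hook starts to give after about 1 N, then 1 mm per 4 N, springs back when eased; hard stop at 6 mm.
- hanger_post (a point): On the post's axis, 160 mm above the bench; axes as hanger. Pin, 6 mm thick: level along -x at y = 0 from the sleeve to 85 mm out, then a 30 degree upturned tip, 100 mm out, 10 mm above the pin's centreline. The pin's height is clamped by hand within 7 mm above or below this point; no reading gives it: feel or see it. Sleeve top: 8 mm above pin centre.
- esd_brush: Bystander: black bench brush, 38 x 133 x 14 mm, lying flat; origin at the centre of the underside.
- label_roll: Bystander: roll of white labels, 70 x 95 x 30 mm; origin at the underside.
- solvent_bottle: Bystander: white bottle, 60 mm across, 136 mm tall; origin at the centre of the underside.

How it is judged:
On the way, in this order (a step that is already met when the one before it is completed fails the run):
1. the loupe's eye is threaded over the hook pin (x of loupe_eye in the frame of hanger_post between -0.088 and -0.02 m and y of loupe_eye in the frame of hanger_post between -0.016 and 0.016 m and z of loupe_eye in the frame of hanger_post above -0.032 m), for 0.1 s.
2. still gripped, the hanging loupe is tugged down with 5.5 to 11 N for 0.8 s (all of step 1 and z of loupe_eye in the frame of hanger_post below -0.003 m and contact force between loupe and hanger between 5.5 and 11 N and contact force between the fingers and loupe above 1 N), for 0.8 s.
At the end, for the whole second after the job is handed in: The loupe hangs by its eye on the hook pin between sleeve and upturned tip (eye centre 20 to 88 mm from the post axis, within 16 mm of the pin's line, below the pin), upright within 0.25 rad, let go and at rest (under 0.03 m/s and 0.4 rad/s) (all of step 1 and z of loupe_eye in the frame of hanger_post below -0.003 m and contact force between loupe and hanger above 0.4 N and angle between loupe's own z axis and vertical below 0.25 rad and linear speed of loupe below 0.03 m/s and angular speed of loupe below 0.4 rad/s and contact force between the fingers and loupe below 0.05 N); the robot touches nothing.
It fails at once if the hook is loaded with more than 15 N by the loupe (contact force between loupe and hanger above 15 N).
It fails at once if the robot loads the hanger directly with more than 15 N (contact force between any of the fingers, the arm and hanger above 15 N).
It fails at once if another thing on the bench is moved by more than 30 mm (distance of any of esd_brush, label_roll, solvent_bottle from where it was at the start of the episode above 0.03 m).
It also fails if it takes over 62 s, if anything falls off the work surface, if the arm or the gripper's body presses on something with over 40 N, if the wrist force passes 120 N, or if a joint passes its speed limit or range.

### The arm

A 6-joint arm with a two-finger parallel gripper is mounted at the origin on the work surface; the furniture and walls round the work are solid. World frame = base frame: x ahead of the robot, y to its left, z up, the work surface at z = 0. Lengths are in m, angles in rad, forces in N, time in s.
With the tool pointing down it reaches from about 0.35 to 0.975 m from the base axis. Payload 4.9 kg.
Tool frame: the origin (TCP) lies on the front face of the gripper's body, between the roots of the fingers; the fingertips stand 73 mm ahead of it and the grasp point (between the pads) lies 54 mm ahead of it (tip_extent is the distance from the TCP to the fingertips, in m); y points along the fingers, x is the direction in which the jaws open and shut, and the axes are right-handed (so a half turn about y gives the same grasp; the last joint's range is limited). The gripper opens to 85 mm and grips with 20 to 120 N. Pads are 22 mm wide; open, the fingers measure 114 mm over their backs; the gripper's body (76 mm by 85 mm) begins 54 mm behind the grasp point. The pads swing forward as they close: fully open they stand 13 mm farther back than shut.
Start: joints at [-1.356, 0.053, 1.613, -0, 1.476, -0.119], TCP at [0.205, -0.59, 0.304] pointing down, gripper open.
Joint ranges: [-3.01, 3.01], [-1.01, 2.22], [0.06, 2.58], [-1.02, 4.17], [0.09, 2.62], [-3.14, 3.14]. Speed limits (rad/s): [2.57, 2.57, 3.14, 3.14, 3.14, 3.14].

### API

Orientations are given as a unit quaternion [w, x, y, z].
In Python, from plant import state, grab_frame, camera_info, job_done, tip_extent gives the robot as it stands.
- The arm moves only by the tool carry_out, never from a script. Its argument "rows" is a list that holds one entry, the list of rows, each a list of 7 numbers: the turn, a rotation vector about the world's x, y, z as a fraction of full scale, then the shift along the world's x, y, z as a fraction of full scale, then the finger opening in mm, from 0 to 85.4. A call has 1 to 5 rows; each row shifts and turns the commanded pose from where the row before left it; what a row does not reach is not made up. Full scale, the value 1, is 40 mm for a shift and 4 degrees for a turn. A row lasts 1/10 s, in which the tool goes at most 50 mm and 8.59 degrees, less where a joint would pass 70% of its speed; a pose out of reach is approached as far as the arm can. A call with a number of a shift or a turn outside -1 to 1 is refused whole. A call with a gripper value outside its range is refused whole. The fingers move at their own pace and stop on an object; the grip force is fixed at half the most. Time passes only in rows, so rows that do not move let the fingers close. It gives the time, the measured TCP pose, the force and the opening at its end, in the units of the state.
- state(): the state, without advancing time (a new reading comes with each control period).
- grab_frame(name): name is "scene" or "top"; returns the picture (480x640x3 uint8, blue, green, red); there is no depth.
- camera_info(name): a dict with "intrinsics" (3x3 intrinsics, pixels), "xyz" and "rotation" of the camera in the world. Camera axes: x right, y down, z forward; pixel columns grow to the right and rows downward; lengths in m; the calibration is good to about 2 mm. A picture is of the moment at which its call begins. camera_info takes no time and is no camera call.
- job_done(): hands the job in, once; it reports no verdict.
The state is a dict: "time": time; "joint_pos": joint angles; "joint_vel": joint speeds; "joint_efforts": joint torques, N m; "tool_pos": TCP position; "tool_rot": TCP orientation; "contact_force": force on the tool from outside, world axes, zero at the start; "ft_torque": the same for the moment, N m; "gripper_width": opening from 0.0 (shut) to 1.0 (fully open).
Only numpy, scipy, OpenCV 4.12 (cv2) and the standard library are available. Lean on these libraries where they do the work, as an engineer would, in place of code of your own. Each camera call takes 0.05 s, during which the arm holds its last target.

## Working session

There is one attempt and no reset: what is moved stays moved. The work goes in short steps, Python scripts to look and compute and a tool call to move; the robot and the scene stay as the last step left them, time stands still between calls to the robot, and variables do not carry over. Pictures are saved under pics/ and viewed, and the job is handed in when it is done.

Besides the shell and the picture viewer there is one more tool, called after "Request:" as a command line: name --argument value ..., lists and objects as JSON in quotes. carry_out: Moves the arm, as the interface text tells. Shift numbers are shares of 40 mm and turn numbers shares of 4 degrees, none past 1 either way. Its arguments: {"type":"object","properties":{"rows":{"type":"array"}},"required":["rows"]}

```bash
ls; mkdir -p pics
python3 - <<'E'
from plant import *
import cv2,numpy as np
print(state()); print(tip_extent if not callable(tip_extent) else tip_extent())
for n in ("scene","top"):
    print(n,camera_info(n)); cv2.imwrite(f"pics/{n}0.png",grab_frame(n))
E
```

```text
pics
{'time': 0.0, 'joint_pos': array([-1.35599129e+00,  5.33765477e-02,  1.61426549e+00, -5.84938024e-06,
        1.47601408e+00, -1.18965469e-01]), 'joint_vel': array([-0.00059871, -0.00065614, -0.00070602, -0.00072458,  0.00130067,
        0.00123088]), 'joint_efforts': array([-5.55488041e-04, -3.93683732e+01, -3.70177674e+01, -1.65311676e-04,
        6.93955051e-03,  9.85788347e-06]), 'tool_pos': array([ 0.20467441, -0.59004306,  0.30266769]), 'tool_rot': array([ 0.57659816, -0.57562008,  0.41053862, -0.40945588]), 'contact_force': array([-0.09707426,  0.08134058,  0.29018082]), 'ft_torque': array([ 0.00340274, -0.01119274,  0.02684096]), 'gripper_width': 1.0012441158336673}
0.0726
scene {'intrinsics': array([[507.22074435,   0.        , 314.63368307],
       [  0.        , 507.22074435, 233.9335542 ],
       [  0.        ,   0.        ,   1.        ]]), 'xyz': array([-0.35092101,  0.71424648,  0.8018285 ]), 'rotation': array([ 0.20776969, -0.41300706,  0.78976782, -0.4031423 ])}
top {'intrinsics': array([[612.60769216,   0.        , 317.87658191],
       [  0.        , 612.60769216, 244.13169713],
       [  0.        ,   0.        ,   1.        ]]), 'xyz': array([0.34884347, 0.16576443, 1.30519619]), 'rotation': array([ 0.02896803, -0.70201718,  0.71110418, -0.02576006])}
```

View pics/scene0.png

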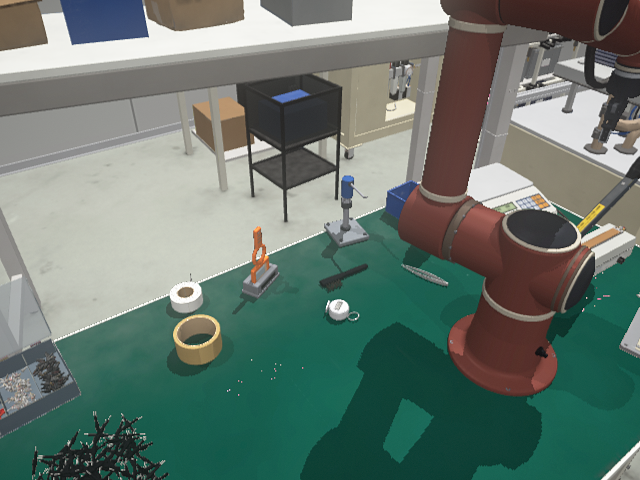

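View pics/top0.png

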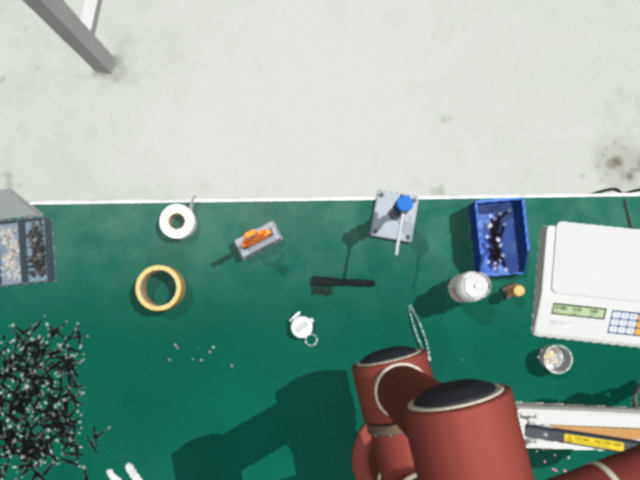

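The scene view shows the orange loupe in its cradle near (260,265) and the hanger near (347,215). In the top view the cradle is near (258,240) and the hanger foot near (395,216), with the pin pointing down-image. Next I'll zoom in.

```bash
cat > h.py <<'E'
import numpy as np,cv2
from scipy.spatial.transform import Rotation as R
from plant import *
def cam(n):
    c=camera_info(n); q=c["rotation"]; return c["intrinsics"],np.array(c["xyz"]),R.from_quat([q[1],q[2],q[3],q[0]]).as_matrix()
def proj(n,P):
    K,t,M=cam(n); p=(np.atleast_2d(P)-t)@M; p=p@K.T; return p[:,:2]/p[:,2:]
def ray(n,uv,z):
    K,t,M=cam(n); uv=np.atleast_2d(uv); d=np.c_[uv,np.ones(len(uv))]@np.linalg.inv(K).T@M.T
    return t+d*((z-t[2])/d[:,2])[:,None]
def tri(uvs,uvt):
    A=[];b=[]
    for n,uv in (("scene",uvs),("top",uvt)):
        K,t,M=cam(n); d=M@np.linalg.inv(K)@np.array([*uv,1]); d/=np.linalg.norm(d); Pm=np.eye(3)-np.outer(d,d); A.append(Pm); b.append(Pm@t)
    x=np.linalg.lstsq(np.vstack(A),np.hstack(b),rcond=None); return x[0],x[1]
def crop(img,x0,y0,w,h,s,f):
    c=cv2.resize(img[y0:y0+h,x0:x0+w],None,fx=s,fy=s,interpolation=cv2.INTER_CUBIC); cv2.imwrite(f,c)
E
python3 - <<'E'
from h import *
s=cv2.imread("pics/scene0.png");t=cv2.imread("pics/top0.png")
a=[cv2.resize(i,(400,300),interpolation=cv2.INTER_CUBIC) for i in (s[215:305,215:335],s[165:255,295:415],t[205:280,205:305],t[180:270,350:470])]
cv2.imwrite("pics/z0.png",np.vstack([np.hstack(a[:2]),np.hstack(a[2:])]))
E
```

```text
(no output)
```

View pics/z0.png

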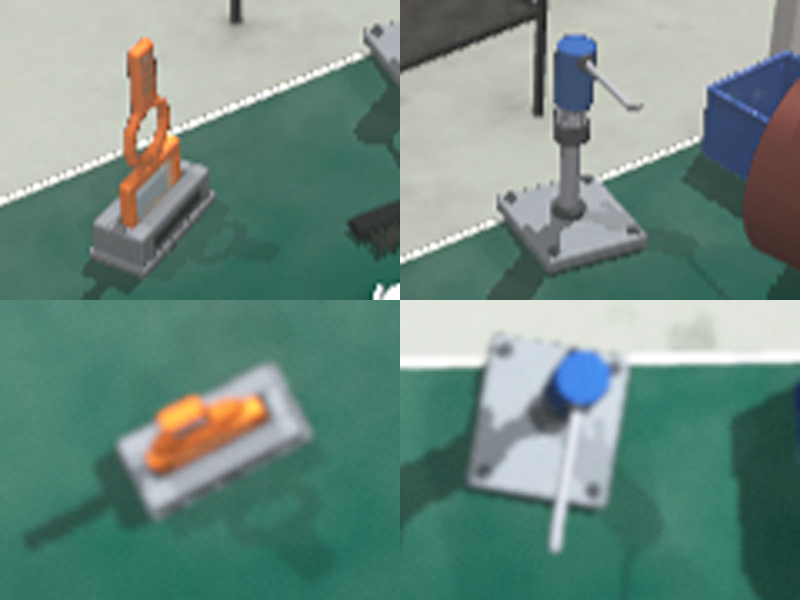

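Run:
```python
from h import *
np.set_printoptions(precision=4,suppress=True)
s=cv2.imread("pics/scene0.png");t=cv2.imread("pics/top0.png")
# cradle corners by hand (top crop)
c=np.array([[118,140],[272,63],[308,135],[155,215]])/4+205
P=ray("top",c,0.032);print("cradle",P, P.mean(0), np.linalg.norm(np.diff(P,axis=0),axis=1))
# orange mask
for n,im,bx in (("scene",s,(215,215,120,90)),("top",t,(205,205,100,75))):
    x,y,w,h=bx; hsv=cv2.cvtColor(im[y:y+h,x:x+w],cv2.COLOR_BGR2HSV)
    m=cv2.inRange(hsv,(3,150,120),(22,255,255)); ys,xs=np.nonzero(m); print(n,"orange",xs.min()+x,xs.max()+x,ys.min()+y,ys.max()+y,cv2.minAreaRect(np.c_[xs+x,ys+y].astype(np.float32)))
# blue sleeve
x,y,w,h=385,185,40,35
hsv=cv2.cvtColor(t[y:y+h,x:x+w],cv2.COLOR_BGR2HSV); m=cv2.inRange(hsv,(100,150,60),(125,255,255))
ys,xs=np.nonzero(m); print("top blue",cv2.minEnclosingCircle(np.c_[xs+x,ys+y].astype(np.float32)),m.sum()/255,xs.mean()+x,ys.mean()+y)
x,y,w,h=335,170,30,40
hsv=cv2.cvtColor(s[y:y+h,x:x+w],cv2.COLOR_BGR2HSV); m=cv2.inRange(hsv,(100,120,50),(125,255,255))
ys,xs=np.nonzero(m); print("scene blue",xs.min()+x,xs.max()+x,ys.min()+y,ys.max()+y)
# foot plate top corners
f=np.array([[488,32],[632,65],[610,208],[468,186]])-[400,0]; f=f/3.3333+[350,180]
P=ray("top",f,0.012);print("foot",P,P.mean(0),np.linalg.norm(np.diff(P,axis=0),axis=1))
# pin: root, tip
pin=np.array([[576,112],[567,190],[556,248]])-[400,0]; pin=pin/3.3333+[350,180]
print(ray("top",pin,0.16))
print("sleeve ctr",ray("top",[[404.5,203.5]],0.168))
```

```text
cradle [[0.4586 0.3448 0.032 ]
 [0.4979 0.2642 0.032 ]
 [0.4599 0.2456 0.032 ]
 [0.4191 0.3256 0.032 ]] [0.4589 0.2951 0.032 ] [0.0897 0.0423 0.0898]
scene orange 251 268 227 282 ((260.5245361328125, 254.83935546875), (16.7280216217041, 55.29470443725586), 4.289153099060059)
top orange 242 270 229 247 ((254.3069305419922, 235.23321533203125), (13.273775100708008, 30.878992080688477), 62.241458892822266)
top blue ((403.84783935546875, 204.1521759033203), 8.740485191345215) 198.0 403.7020202020202 203.2979797979798
scene blue 342 353 176 197
foot [[ 0.5641  0.0448  0.012 ]
 [ 0.5416 -0.0466  0.012 ]
 [ 0.4502 -0.0303  0.012 ]
 [ 0.4654  0.0595  0.012 ]] [0.5054 0.0068 0.012 ] [0.0942 0.0928 0.0911]
[[0.4932 0.0099 0.16  ]
 [0.4491 0.016  0.16  ]
 [0.4165 0.023  0.16  ]]
sleeve ctr [[0.5112 0.0074 0.168 ]]
```

```bash
cat > fit.py <<'E'
from h import *
from scipy.optimize import minimize
np.set_printoptions(precision=4,suppress=True)
def grad(im):
    g=np.zeros(im.shape[:2],np.float32)
    for k in range(3):
        f=cv2.GaussianBlur(im[:,:,k].astype(np.float32),(0,0),0.8)
        g=np.maximum(g,np.hypot(cv2.Sobel(f,-1,1,0),cv2.Sobel(f,-1,0,1)))
    return np.minimum(g,250)
def seg(a,b,n=40): return np.array(a)+(np.array(b)-np.array(a))*np.linspace(0,1,n)[:,None]
def rect(hx,hy,z): 
    c=[(-hx,-hy,z),(hx,-hy,z),(hx,hy,z),(-hx,hy,z)]; return np.vstack([seg(c[i],c[(i+1)%4]) for i in range(4)])
def place(M,x,y,yaw): return M@R.from_euler("z",yaw).as_matrix().T+[x,y,0]
def samp(g,uv): return cv2.remap(g,uv[:,0].astype(np.float32)[None],uv[:,1].astype(np.float32)[None],cv2.INTER_LINEAR)[0]
def circ(r,z,n=80):
    a=np.linspace(0,2*np.pi,n); return np.c_[r*np.cos(a),r*np.sin(a),0*a+z]
def fit(cost,x0,sc):
    best=None
    rng=np.random.default_rng(0)
    for k in range(12):
        x=np.array(x0)+(rng.normal(size=len(x0))*sc if k else 0)
        S=np.vstack([x]+[x+np.eye(len(x0))[i]*sc[i] for i in range(len(x0))])
        r=minimize(cost,x,method="Nelder-Mead",options=dict(initial_simplex=S,maxiter=600))
        if best is None or r.fun<best.fun: best=r
    return best
E
cat > f1.py <<'E'
from fit import *
s=cv2.imread("pics/scene0.png");t=cv2.imread("pics/top0.png")
G={"scene":grad(s),"top":grad(t)}
cr=np.vstack([rect(.023,.048,.032)])
ft=rect(.05,.045,.012)
for cams in (("top",),("scene",),("top","scene")):
    f=lambda p:-sum(samp(G[c],proj(c,place(cr,*p))).mean() for c in cams)
    r=fit(f,[.459,.295,.455],[.004,.004,.05]); print("cradle",cams,r.x,r.fun)
    C=r.x
    f=lambda p:-sum(samp(G[c],proj(c,place(ft,*p))).mean() for c in cams)
    r=fit(f,[.508,.007,-.162],[.004,.004,.05]); print("foot",cams,r.x,r.fun); H=r.x
sl=circ(.016,0)
def f(p):
    return -sum(samp(G[c],proj(c,place(sl+[0,0,p[3]],p[0],p[1],0))).mean() for c in ("top","scene"))-sum(samp(G[c],proj(c,place(ft,*p[:3]))).mean() for c in ("top","scene"))
r=fit(f,[*H,.168],[.003,.003,.03,.005]);print("hanger+sleeve",r.x,r.fun);H4=r.x
pr=np.vstack([seg((-.016,0,0),(-.085,0,0)),seg((-.085,0,0),(-.1,0,.01),10)])
def ov(im,n,sets,box,out):
    x,y,w,h=box;k=400/w; c=cv2.resize(im[y:y+h,x:x+w],(400,300),interpolation=cv2.INTER_CUBIC)
    for P,col in sets:
        for u,v in (proj(n,P)-[x-.5,y-.5])*k-.5: cv2.circle(c,(int(round(u)),int(round(v))),0,col,-1)
    return c
tab=np.vstack([rect(.005,.011,.16),rect(.005,.011,.110)])
L=[(place(cr,*C),(255,255,0)),(place(tab,*C),(255,0,255)),(place(ft,*H4[:3]),(0,255,255)),(place(sl+[0,0,H4[3]],H4[0],H4[1],0),(0,0,255)),(place(pr+[0,0,H4[3]-.008],*H4[:3]),(0,255,0))]
cv2.imwrite("pics/ov1.png",np.vstack([np.hstack([ov(s,"scene",L,(215,215,120,90),0),ov(s,"scene",L,(295,165,120,90),0)]),np.hstack([ov(t,"top",L,(205,205,100,75),0),ov(t,"top",L,(350,180,120,90),0)])]))
E
python3 f1.py
```

```text
cradle ('top',) [0.4601 0.2962 0.4514] -191.1721954345703
foot ('top',) [ 0.5075  0.0082 -0.1896] -192.84701538085938Traceback (most recent call last):
  File "f1.py", line 8, in <module>
    r=fit(f,[.459,.295,.455],[.004,.004,.05]); print("cradle",cams,r.x,r.fun)
  File "fit.py", line 23, in fit
    r=minimize(cost,x,method="Nelder-Mead",options=dict(initial_simplex=S,maxiter=600))
    res = _minimize_neldermead(fun, x0, args, callback, bounds=bounds,
                               **options)
    fxr = func(xr)
    fx = function(np.copy(x), *(wrapper_args + args))
  File "f1.py", line 7, in <lambda>
    f=lambda p:-sum(samp(G[c],proj(c,place(cr,*p))).mean() for c in cams)
                ~~~^^^^^^^^^^^^^^^^^^^^^^^^^^^^^^^^^^^^^^^^^^^^^^^^^^^^^^
  File "f1.py", line 7, in <genexpr>
    f=lambda p:-sum(samp(G[c],proj(c,place(cr,*p))).mean() for c in cams)
                              ~~~~^^^^^^^^^^^^^^^^
  File "h.py", line 7, in proj
    K,t,M=cam(n); p=(np.atleast_2d(P)-t)@M; p=p@K.T; return p[:,:2]/p[:,2:]
          ~~~^^^
  File "h.py", line 5, in cam
    c=camera_info(n); q=c["rotation"]; return c["intrinsics"],np.array(c["xyz"]),R.from_quat([q[1],q[2],q[3],q[0]]).as_matrix()
ValueError: time passes only in moves, steps and waits
```

```bash
sleep 1; ls pics
```

```text
scene0.png
top0.png
z0.png
```

Too many camera_info calls, so I'll cache the calibration in a file.

```bash
python3 - <<'E'
from plant import camera_info
import pickle
d={}
for n in ("scene","top"):
    c=camera_info(n); d[n]={k:c[k] for k in ("intrinsics","xyz","rotation")}
pickle.dump(d,open("cam.pkl","wb"))
E
sed -i 's/^def cam(n):/import pickle\nCI=pickle.load(open("\.\/cam.pkl","rb"))\ndef cam(n):/; s/c=camera_info(n); q/c=CI[n]; q/' h.py
python3 f1.py
```

```text
cradle ('top',) [0.4601 0.2962 0.4514] -191.1721954345703
foot ('top',) [ 0.5075  0.0082 -0.1896] -192.84701538085938
cradle ('scene',) [0.468  0.289  0.6212] -164.9304962158203
foot ('scene',) [ 0.5056  0.0111 -0.1873] -168.9391326904297
cradle ('top', 'scene') [0.4605 0.2965 0.489 ] -335.9398193359375
foot ('top', 'scene') [ 0.507   0.009  -0.1918] -353.25286865234375
hanger+sleeve [ 0.5099  0.0082 -0.1954  0.1676] -796.08642578125
```

View pics/ov1.png

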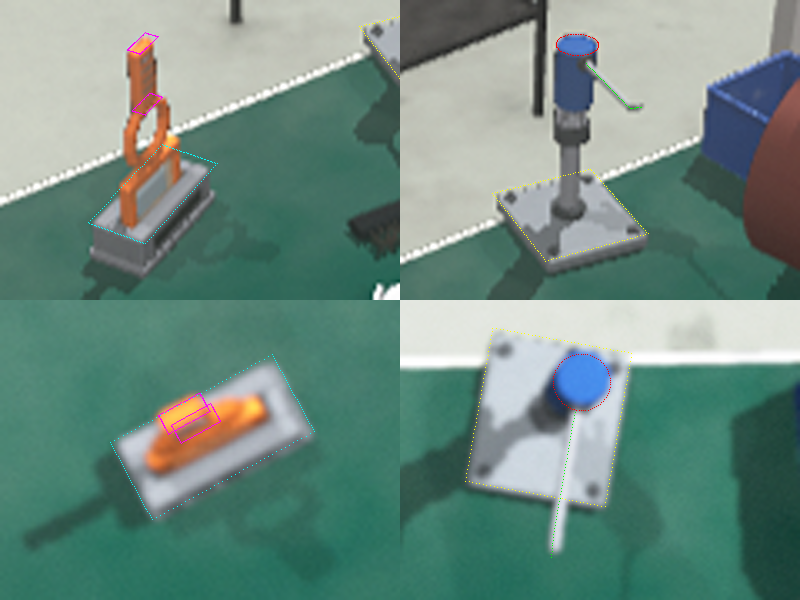

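```bash
cat > f2.py <<'E'
from fit import *
s=cv2.imread("pics/scene0.png");t=cv2.imread("pics/top0.png")
G={"scene":grad(s),"top":grad(t)}
for hx,hy,z in ((.021,.045,.032),(.0225,.0475,.032),(.023,.048,0.0),(.023,.048,.004)):
  cr=rect(hx,hy,z)
  for cams in (("top",),("top","scene")):
    f=lambda p:-sum(samp(G[c],proj(c,place(cr,*p))).mean() for c in cams)
    r=fit(f,[.459,.295,.455],[.003,.003,.03]); print("cradle",hx,z,cams,r.x,r.fun)
tab=np.vstack([rect(.005,.011,.16)])
for cams in (("top",),("scene",),("top","scene")):
    f=lambda p:-sum(samp(G[c],proj(c,place(tab,*p))).mean() for c in cams)-.0
    r=fit(f,[.4605,.2965,.45],[.002,.002,.03]); print("tab",cams,r.x,r.fun)
# pin in top: bright centroid per row
for v in range(216,256,3):
    row=t[v,390:412].min(1).astype(float); 
    bg=np.median(row); w=np.maximum(row-175,0)
    print(v, (w*np.arange(390,412)).sum()/max(w.sum(),1), row.astype(int).max())
E
python3 f2.py
```

```text
cradle 0.021 0.032 ('top',) [0.4616 0.2968 0.4602] -215.0219268798828
cradle 0.021 0.032 ('top', 'scene') [0.4606 0.2977 0.4807] -383.055419921875
cradle 0.0225 0.032 ('top',) [0.4608 0.2964 0.4515] -201.4825439453125
cradle 0.0225 0.032 ('top', 'scene') [0.4606 0.2967 0.4891] -353.04132080078125
cradle 0.023 0.0 ('top',) [0.4636 0.2997 0.4514] -206.2626953125
cradle 0.023 0.0 ('top', 'scene') [0.4632 0.2992 0.4519] -325.0799255371094
cradle 0.023 0.004 ('top',) [0.4632 0.2993 0.4491] -204.9499969482422
cradle 0.023 0.004 ('top', 'scene') [0.4647 0.3007 0.5092] -326.90447998046875
tab ('top',) [0.4604 0.2985 0.4704] -228.29055786132812
tab ('scene',) [0.4564 0.3008 0.5188] -238.88485717773438
tab ('top', 'scene') [0.4583 0.2999 0.5102] -445.94012451171875
216 405.45705521472394 223
219 404.98753894080994 226
222 398.82947368421054 223
225 398.23721881390594 223
228 397.8769574944072 223
231 397.45739910313904 224
234 396.93216630196935 224
237 398.0026455026455 225
240 398.14285714285717 217
243 397.525 217
246 397.05555555555554 215
249 396.57575757575756 213
252 396.42857142857144 207
255 0.0 136
```

Run:
```python
from fit import *
z=.1596
P=ray("top",[[398.14,240],[397.525,243],[397.06,246],[396.58,249]],z); print(P)
print(proj("top",[[.5099,.0082,z]]))
d=P[-1]-P[0]; print(np.degrees(np.arctan2(-d[1],-d[0])))
for p in P: d=p-[.5099,.0082,z]; print(np.degrees(np.arctan2(-d[1],-d[0])))
q=state()["tool_rot"]; M=R.from_quat([q[1],q[2],q[3],q[0]]).as_matrix(); print(M, np.degrees(np.arctan2(M[1,0],M[0,0])))
```

```text
[[0.4435 0.0198 0.1596]
 [0.4379 0.0211 0.1596]
 [0.4323 0.0221 0.1596]
 [0.4267 0.0231 0.1596]]
[[403.4909 204.8223]]
-11.082159524183576
-9.906006406248661
-10.135964147673493
-10.130859362933533
-10.145222580564496
[[ 0.3277 -0.0004  0.9448]
 [-0.9448  0.0018  0.3277]
 [-0.0019 -1.      0.0003]] -70.87075170643831
```

The loupe grip is at about (0.460, 0.298, 0.144) with yaw 26.6°. The hanger post is at (0.510, 0.008) with yaw −10.5° and the pin at z ≈ 0.16. I'll swing the arm over while turning +97.5°.

Request:
carry_out --rows '[[[0,0,0.975,0.255,0.8875,0.25,85],[0,0,0.975,0.255,0.8875,0.25,85],[0,0,0.975,0.255,0.8875,0.25,85],[0,0,0.975,0.255,0.8875,0.25,85],[0,0,0.975,0.255,0.8875,0,85]]]'

```text
time: 0.6
tool_pos: [0.2561, -0.4119, 0.3451]
tool_rot: [-0.637, 0.638, -0.305, 0.306]
contact_force: [0.7, -0.0, -0.7]
gripper_width: 0.998
```

Request:
carry_out --rows '[[[0,0,0.975,0.255,0.8875,0,85],[0,0,0.975,0.255,0.8875,0,85],[0,0,0.975,0.255,0.8875,0,85],[0,0,0.975,0.255,0.8875,0,85],[0,0,0.975,0.255,0.8875,0,85]]]'

```text
time: 1.1
tool_pos: [0.3067, -0.2339, 0.3434]
tool_rot: [0.68, -0.68, 0.193, -0.193]
contact_force: [1.3, -0.1, 0.1]
gripper_width: 0.995
```

Request:
carry_out --rows '[[[0,0,0.975,0.255,0.8875,0,85],[0,0,0.975,0.255,0.8875,0,85],[0,0,0.975,0.255,0.8875,0,85],[0,0,0.975,0.255,0.8875,0,85],[0,0,0.975,0.255,0.8875,0,85]]]'

```text
time: 1.6
tool_pos: [0.3577, -0.0564, 0.3436]
tool_rot: [-0.703, 0.703, -0.075, 0.075]
contact_force: [-0.0, -0.3, 0.8]
gripper_width: 0.993
```

Request:
carry_out --rows '[[[0,0,0.975,0.255,0.8875,0,85],[0,0,0.975,0.255,0.8875,0,85],[0,0,0.975,0.255,0.8875,0,85],[0,0,0.975,0.255,0.8875,0,85],[0,0,0.975,0.255,0.8875,0,85]]]'

```text
time: 2.1
tool_pos: [0.4087, 0.1212, 0.3435]
tool_rot: [-0.706, 0.706, 0.045, -0.045]
contact_force: [0.7, 0.1, 0.2]
gripper_width: 0.994
```

Request:
carry_out --rows '[[[0,0,0.975,0.255,0.8875,0,85],[0,0,0.975,0.255,0.8875,0,85],[0,0,0.975,0.255,0.8875,0,85],[0,0,0.975,0.255,0.8875,0,85],[0,0,0.975,0.255,0.8875,0,40]]]'

```text
time: 2.6
tool_pos: [0.4597, 0.2986, 0.3432]
tool_rot: [-0.688, 0.688, 0.164, -0.164]
contact_force: [1.0, -0.3, -0.3]
gripper_width: 0.853
```

Request:
carry_out --rows '[[[0,0,0,0,0,-0.5,40],[0,0,0,0,0,-0.6,40],[0,0,0,0,0,-0.6,40],[0,0,0,0,0,-0.5,40],[0,0,0,0,0,0,40]]]'

```text
time: 3.1
tool_pos: [0.4579, 0.2962, 0.2515]
tool_rot: [-0.688, 0.689, 0.16, -0.166]
contact_force: [-0.3, 0.3, 0.0]
gripper_width: 0.466
```

Run:
```python
from h import *
s=grab_frame("scene");t=grab_frame("top")
cv2.imwrite("pics/scene1.png",s);cv2.imwrite("pics/top1.png",t)
print(state())
a=[cv2.resize(i,(400,300),interpolation=cv2.INTER_CUBIC) for i in (s[195:285,195:315],t[180:270,195:315])]
cv2.imwrite("pics/z1.png",np.hstack(a))
```

```text
{'time': 3.2, 'joint_pos': array([ 4.37571761e-01, -9.82358452e-02,  1.84291104e+00,  2.66407961e-05,
        1.39797761e+00, -2.71229948e-02]), 'joint_vel': array([-2.79646591e-03, -1.84141506e-02, -3.35937994e-02, -1.81258464e-03,
        7.74693623e-05, -4.37678723e-04]), 'joint_efforts': array([ 3.31828510e-02, -3.05995989e+01, -3.47671938e+01,  6.58742229e-04,
        3.35310248e-02,  2.95900584e-06]), 'tool_pos': array([0.45958768, 0.2969272 , 0.25567223]), 'tool_rot': array([-0.68803878,  0.68817338,  0.1624497 , -0.16318738]), 'contact_force': array([0.59071151, 0.45689387, 0.72956402]), 'ft_torque': array([ 0.00279585,  0.04686542, -0.01216452]), 'gripper_width': 0.46588517454512685}
```

View pics/z1.png

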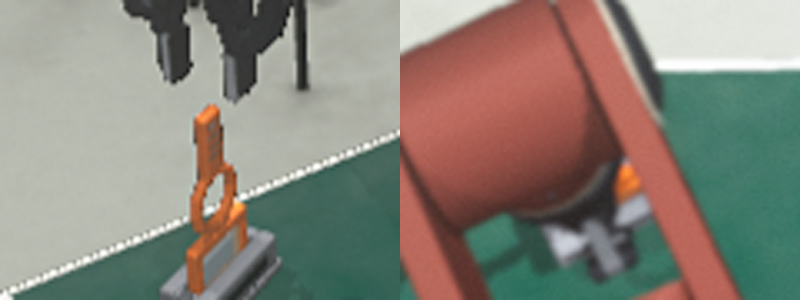

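The fingers straddle the tab: the tips are at crop (174,80) and (236,100), with the tab top at (207,108). I'll descend and close.

Request:
carry_out --rows '[[[0,0,0,0,0,-0.35,40],[0,0,0,0,0,-0.4,40],[0,0,0,0,0,-0.4,40],[0,0,0,0,0,-0.3,40],[0,0,0,0,0,0,40]]]'

```text
time: 3.7
tool_pos: [0.4583, 0.2963, 0.1946]
tool_rot: [-0.688, 0.689, 0.161, -0.165]
contact_force: [0.1, -0.3, 0.1]
gripper_width: 0.467
```

Request:
carry_out --rows '[[[0,0,0,0,0,0,25],[0,0,0,0,0,0,20],[0,0,0,0,0,0,16],[0,0,0,0,0,0,13],[0,0,0,0,0,0,11]]]'

```text
time: 4.2
tool_pos: [0.4599, 0.2971, 0.1984]
tool_rot: [0.688, -0.688, -0.163, 0.163]
contact_force: [0.2, 0.5, 0.6]
gripper_width: 0.126
```

Request:
carry_out --rows '[[[0,0,0,0,0,0,8],[0,0,0,0,0,0,6],[0,0,0,0,0,0,4],[0,0,0,0,0,0,2],[0,0,0,0,0,0,0]]]'

```text
time: 4.7
tool_pos: [0.46, 0.2972, 0.1985]
tool_rot: [0.688, -0.688, -0.163, 0.163]
contact_force: [-0.1, -0.2, 4.6]
gripper_width: 0.104
```

Run:
```python
from h import *
np.set_printoptions(precision=4,suppress=True)
s=state(); print({k:s[k] for k in ("time","tool_pos","tool_rot","contact_force","ft_torque","gripper_width")})
```

```text
{'time': 4.7, 'tool_pos': array([0.46  , 0.2972, 0.1985]), 'tool_rot': array([ 0.6882, -0.688 , -0.1631,  0.1625]), 'contact_force': array([-0.1288, -0.1798,  4.6047]), 'ft_torque': array([-0.0474,  0.1303, -0.101 ]), 'gripper_width': 0.10373750801567276}
```

Gripped. I'll lift it straight up by 77 mm.

Request:
carry_out --rows '[[[0,0,0,0,0,0.1,0],[0,0,0,0,0,0.3,0],[0,0,0,0,0,0.5,0],[0,0,0,0,0,0.6,0],[0,0,0,0,0,0.425,0]]]'

```text
time: 5.2
tool_pos: [0.4599, 0.2971, 0.2769]
tool_rot: [0.688, -0.688, -0.163, 0.162]
contact_force: [0.5, -0.1, -0.3]
gripper_width: 0.11
```

Request:
carry_out --rows '[[[0,0,0,0,0,0,0],[0,0,0,0,0,0,0],[0,0,0,0,0,0,0],[0,0,0,0,0,0,0],[0,0,0,0,0,0,0]]]'

```text
time: 5.7
tool_pos: [0.4594, 0.2968, 0.2736]
tool_rot: [-0.688, 0.688, 0.162, -0.164]
contact_force: [-0.1, -0.2, -0.9]
gripper_width: 0.11
```

Run:
```python
from h import *
np.set_printoptions(precision=4,suppress=True)
s=grab_frame("scene");t=grab_frame("top")
cv2.imwrite("pics/scene2.png",s);cv2.imwrite("pics/top2.png",t)
q=state(); print({k:q[k] for k in ("time","tool_pos","tool_rot","contact_force","ft_torque","gripper_width")})
a=[cv2.resize(i,(400,300),interpolation=cv2.INTER_CUBIC) for i in (s[175:265,195:315],t[180:270,195:315])]
cv2.imwrite("pics/z2.png",np.hstack(a))
```

```text
{'time': 5.8, 'tool_pos': array([0.4596, 0.2969, 0.2742]), 'tool_rot': array([-0.688 ,  0.6882,  0.1624, -0.1632]), 'contact_force': array([-0.5702,  0.4737, -1.6224]), 'ft_torque': array([ 0.0298,  0.0262, -0.0363]), 'gripper_width': 0.10945545884267165}
```

View pics/z2.png

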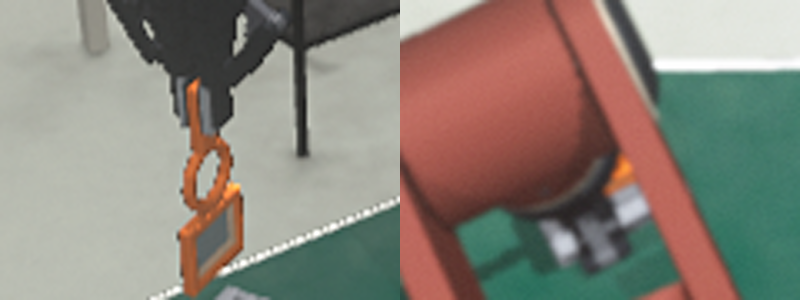

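```bash
cat > f3.py <<'E'
from fit import *
# loupe local frame: origin eye; x thickness, y width, z up
def ring(r,x,n=80):
    a=np.linspace(0,2*np.pi,n); return np.c_[0*a+x,r*np.cos(a),r*np.sin(a)]
def box(hx,y0,y1,z0,z1):
    return np.vstack([seg((x,a,b),(x,c,d),30) for x in (-hx,hx) for a,b,c,d in ((y0,z0,y1,z0),(y1,z0,y1,z1),(y1,z1,y0,z1),(y0,z1,y0,z0))])
hole=np.vstack([ring(.0165,0)]); outer=ring(.0255,0)
tab=box(.005,-.011,.011,.022,.072); frame=box(.005,-.032,.032,-.08,-.026)
def draw(c,n,P,x,y,k,col):
    for u,v in (proj(n,P)-[x-.5,y-.5])*k-.5: cv2.circle(c,(int(round(u)),int(round(v))),0,col,-1)
def W(P,eye,yaw,roll=0,pitch=0): return P@R.from_euler("zyx",[yaw,pitch,roll]).as_matrix().T+eye
if __name__=="__main__":
    s=cv2.imread("pics/scene2.png"); x,y,k=205,175,5
    c=cv2.resize(s[y:y+110,x:x+110],None,fx=k,fy=k,interpolation=cv2.INTER_CUBIC); c0=c.copy()
    e=np.array([.4596,.2969,.2742-.1105])
    for P in (hole,outer,tab,frame): draw(c,"scene",W(P,e,.464),x,y,k,(255,0,255))
    cv2.imwrite("pics/ov2.png",c)
    # fit: orange mask edge distances with hole+outer+frame
    G=grad(s); M=np.vstack([hole,outer,frame])
    def f(p): return -samp(G,proj("scene",W(M,e+np.array([-np.sin(.464)*p[0],np.cos(.464)*p[0],p[1]]),.464,p[2]))).mean()+ (p[2]/.1)**2*3
    r=fit(f,[0,0,0],[.003,.003,.05]);print(r.x,r.fun,f([0,0,0]))
E
python3 f3.py
```

```text
[ 0.0018 -0.0005  0.0027] -181.69775224049627 -175.90855
```

View pics/ov2.png

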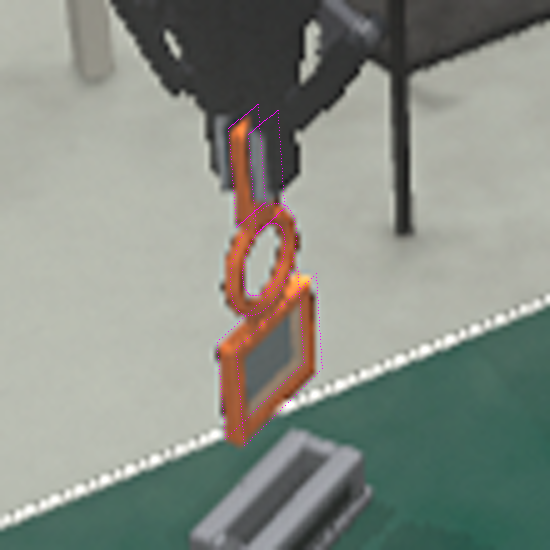

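The overlay matches: the loupe is upright, with its eye 1.8 mm off the tool along the loupe's y. I'll carry it to 135 mm out along the pin's axis.

Request:
carry_out --rows '[[[0,0,-0.928,-0.4,-0.5,0.025,0],[0,0,-0.928,-0.4,-0.6,0,0],[0,0,-0.928,-0.4,-0.7,0,0],[0,0,-0.928,-0.4,-0.7,0,0],[0,0,-0.928,-0.4,-0.7,0,0]]]'

```text
time: 6.3
tool_pos: [0.379, 0.1681, 0.2757]
tool_rot: [-0.705, 0.705, 0.049, -0.049]
contact_force: [-0.3, -0.2, -0.8]
gripper_width: 0.104
```

Request:
carry_out --rows '[[[0,0,-0.928,-0.07,-0.8,0,0],[0,0,-0.928,0,-0.8,0,0],[0,0,-0.928,0,-0.75,0,0],[0,0,-0.928,0,-0.6,0,0],[0,0,-0.928,0,-0.5,0,0]]]'

```text
time: 6.8
tool_pos: [0.3768, 0.0297, 0.276]
tool_rot: [-0.704, 0.704, -0.066, 0.066]
contact_force: [-0.3, 0.3, -0.7]
gripper_width: 0.107
```

Request:
carry_out --rows '[[[0,0,0,0,0,0,0],[0,0,0,0,0,0,0],[0,0,0,0,0,0,0],[0,0,0,0,0,0,0],[0,0,0,0,0,0,0]]]'

```text
time: 7.3
tool_pos: [0.377, 0.0316, 0.2759]
tool_rot: [0.704, -0.704, 0.064, -0.064]
contact_force: [0.3, -0.5, -1.2]
gripper_width: 0.107
```

Run:
```python
from h import *
np.set_printoptions(precision=4,suppress=True)
s=grab_frame("scene");t=grab_frame("top")
cv2.imwrite("pics/scene3.png",s);cv2.imwrite("pics/top3.png",t)
q=state(); print({k:q[k] for k in ("time","tool_pos","tool_rot","contact_force","ft_torque","gripper_width")})
w=q["tool_rot"];M=R.from_quat([w[1],w[2],w[3],w[0]]).as_matrix();print(M[:,0],np.degrees(np.arctan2(M[1,0],M[0,0])))
a=[cv2.resize(i,(400,300),interpolation=cv2.INTER_CUBIC) for i in (s[165:285,280:440],t[180:300,320:480])]
cv2.imwrite("pics/z3.png",np.hstack(a))
```

```text
{'time': 7.4, 'tool_pos': array([0.377 , 0.0315, 0.2759]), 'tool_rot': array([ 0.7042, -0.7042,  0.0643, -0.0642]), 'contact_force': array([-0.647 , -0.3639, -1.6127]), 'ft_torque': array([-0.0212,  0.0309,  0.0042]), 'gripper_width': 0.11149649257503488}
[ 0.9835 -0.181  -0.0002] -10.425448208871332
```

View pics/z3.png

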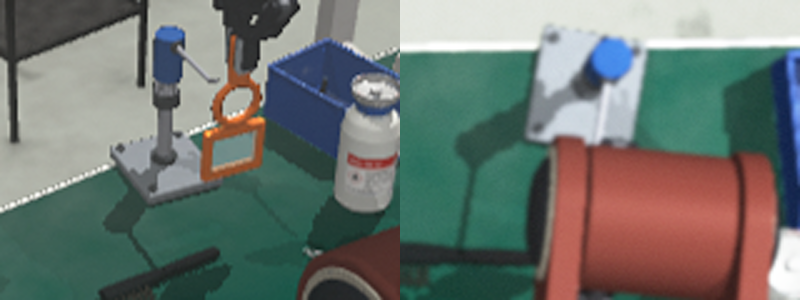

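```bash
cat > f4.py <<'E'
from f3 import *
import sys
def run(fn,out,tool,yaw=-.182,zoff=-.1105):
    s=cv2.imread(fn); x,y,k=325,165,6
    c=cv2.resize(s[y:y+90,x:x+120],None,fx=k,fy=k,interpolation=cv2.INTER_CUBIC)
    tool=np.array(tool); e=tool+[0,0,zoff]; yl=np.array([-np.sin(yaw),np.cos(yaw),0]); e=e+.0018*yl
    G=grad(s); M=np.vstack([hole,outer,frame])
    def f(p): return -samp(G,proj("scene",W(M,e+yl*p[0]+[0,0,p[1]],yaw,p[2]))).mean()+(p[2]/.1)**2*3
    r=fit(f,[0,0,0],[.003,.003,.05]);print("dy,dz,roll",r.x,r.fun,f([0,0,0]))
    ee=e+yl*r.x[0]+[0,0,r.x[1]]
    H=np.array([.5099,.0082,0]); hy=-.183
    u=np.array([np.cos(hy),np.sin(hy),0]); v=np.array([-np.sin(hy),np.cos(hy),0])
    for n,q in (("pred",e),("fit",ee)): print(n,q,"stand x,y",(q-H)@u,(q-H)@v)
    for P in (hole,outer,tab,frame): draw(c,"scene",W(P,ee,yaw,r.x[2]),x,y,k,(255,0,255))
    pr=np.vstack([seg((-.016,0,0),(-.085,0,0)),seg((-.085,0,0),(-.1,0,.01),10)])
    draw(c,"scene",place(pr+[0,0,.1596],H[0],H[1],hy),x,y,k,(0,255,0)); draw(c,"scene",place(circ(.016,.1676),H[0],H[1],hy),x,y,k,(255,255,0))
    cv2.imwrite(out,c)
if __name__=="__main__": run("pics/scene3.png","pics/ov3.png",(.377,.0315,.2759))
E
python3 f4.py
```

```text
dy,dz,roll [0.0008 0.0013 0.0248] -200.47016122245694 -192.27448
pred [0.3773 0.0333 0.1654] stand x,y -0.1349228002606608 0.000525758705955142
fit [0.3775 0.0341 0.1667] stand x,y -0.13492361194111097 0.0013374388855669098
```

View pics/ov3.png

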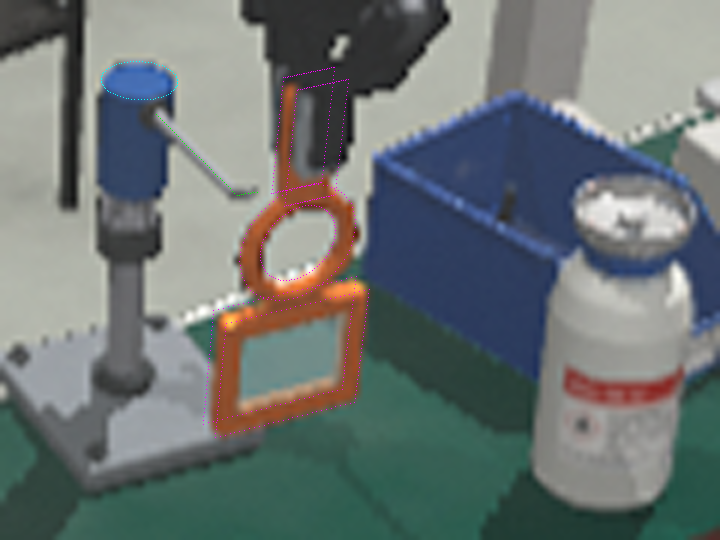

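The eye is lined up at stand y ≈ 0.5–1.3 mm and z ≈ 0.166, against a pin at ≈ 0.160. I'll advance along the pin.

Request:
carry_out --rows '[[[0,0,0,0.2,-0.057,0,0],[0,0,0,0.2,-0.037,0,0],[0,0,0,0.2,-0.037,0,0],[0,0,0,0.2,-0.037,0,0],[0,0,0,0.2,-0.037,0,0]]]'

```text
time: 7.9
tool_pos: [0.4178, 0.0226, 0.2758]
tool_rot: [0.704, -0.704, 0.065, -0.065]
contact_force: [0.4, -0.3, -0.7]
gripper_width: 0.106
```

```bash
cat > look.py <<'E'
from h import *
import sys
np.set_printoptions(precision=4,suppress=True)
def look(i):
    s=grab_frame("scene"); cv2.imwrite(f"pics/scene{i}.png",s)
    q=state(); print({k:q[k] for k in ("time","tool_pos","tool_rot","contact_force","ft_torque","gripper_width")})
    return q
if __name__=="__main__":
    q=look(sys.argv[1])
    import f4; f4.run(f"pics/scene{sys.argv[1]}.png",f"pics/ov{sys.argv[1]}.png",q["tool_pos"])
E
python3 look.py 4
```

```text
{'time': 7.95, 'tool_pos': array([0.4185, 0.0224, 0.2759]), 'tool_rot': array([-0.7041,  0.7042, -0.0646,  0.065 ]), 'contact_force': array([-0.4348, -0.5892, -0.4529]), 'ft_torque': array([-0.0248,  0.0365,  0.0047]), 'gripper_width': 0.10742675098593776}
dy,dz,roll [0.     0.0008 0.0316] -202.58387783718888 -198.57065
pred [0.4188 0.0242 0.1654] stand x,y -0.09244210433598564 -0.0008754924787336538
fit [0.4188 0.0242 0.1662] stand x,y -0.09244214273788207 -0.0008370905950798115
```

View pics/ov4.png

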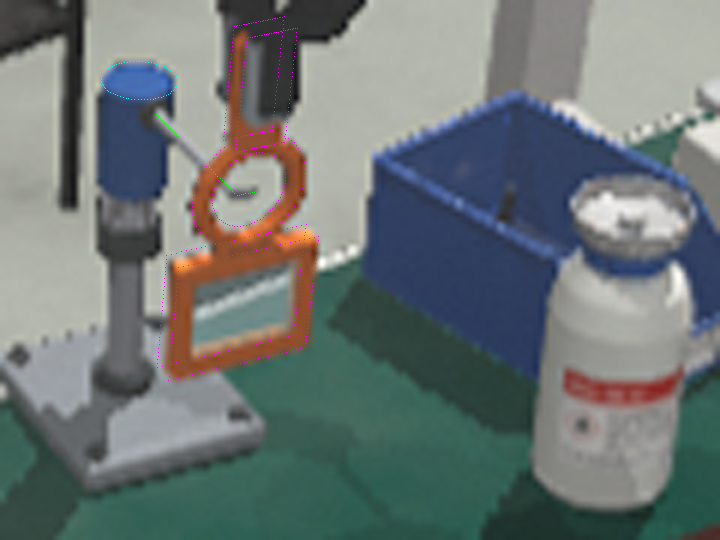

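The pin tip at (242,192) lies inside the ring. Continuing to stand x ≈ −55 mm.

Request:
carry_out --rows '[[[0,0,0,0.187,-0.032,0,0],[0,0,0,0.187,-0.032,0,0],[0,0,0,0.187,-0.032,0,0],[0,0,0,0.187,-0.032,0,0],[0,0,0,0.187,-0.032,0,0]]]'

```text
time: 8.45
tool_pos: [0.455, 0.0163, 0.2759]
tool_rot: [-0.704, 0.704, -0.065, 0.065]
contact_force: [0.2, 0.4, 0.5]
gripper_width: 0.108
```

Request:
carry_out --rows '[[[0,0,0,0,0,0,0],[0,0,0,0,0,0,0]]]'

```text
time: 8.65
tool_pos: [0.4544, 0.0164, 0.2758]
tool_rot: [0.704, -0.704, 0.065, -0.064]
contact_force: [0.5, 0.6, -0.7]
gripper_width: 0.112
```

```bash
python3 look.py 5
```

```text
{'time': 8.7, 'tool_pos': array([0.4543, 0.0164, 0.2758]), 'tool_rot': array([ 0.7041, -0.7041,  0.0648, -0.0645]), 'contact_force': array([-0.32  , -0.1737, -0.9815]), 'ft_torque': array([-0.005 , -0.0289,  0.0077]), 'gripper_width': 0.11030992872052475}
dy,dz,roll [0.0008 0.0017 0.0439] -189.96683312279222 -180.80424
pred [0.4546 0.0182 0.1653] stand x,y -0.05618804321401631 -0.00022502944488036734
fit [0.4548 0.019  0.167 ] stand x,y -0.05618885721112432 0.0005889673917882104
```

View pics/ov5.png

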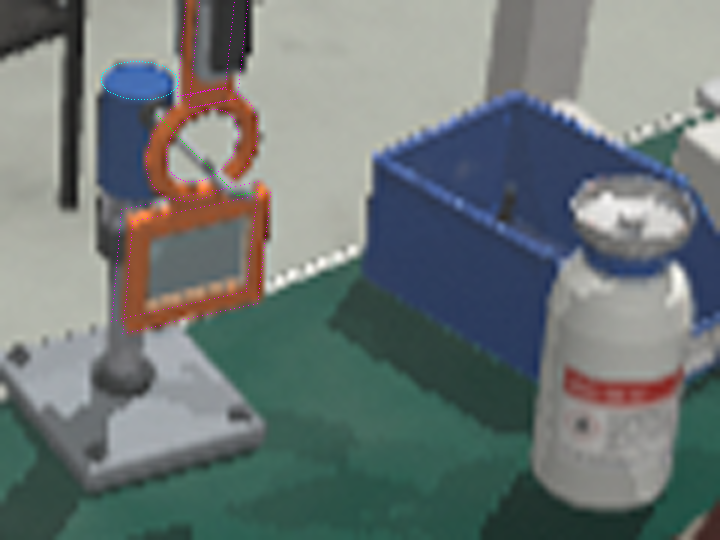

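Threaded: the pin passes through the hole and stand x is −56 mm. I'll lower it to just above the expected contact, then feel for it.

Request:
carry_out --rows '[[[0,0,0,0,0,-0.1,0],[0,0,0,0,0,-0.1,0],[0,0,0,0,0,-0.05,0],[0,0,0,0,0,-0.05,0],[0,0,0,0,0,0,0]]]'

```text
time: 9.2
tool_pos: [0.4541, 0.0164, 0.2634]
tool_rot: [0.704, -0.704, 0.065, -0.064]
contact_force: [-0.2, -0.4, -0.2]
gripper_width: 0.107
```

Request:
carry_out --rows '[[[0,0,0,0,0,-0.025,0],[0,0,0,0,0,0,0]]]'

```text
time: 9.4
tool_pos: [0.4544, 0.0164, 0.2629]
tool_rot: [0.704, -0.704, 0.065, -0.065]
contact_force: [-0.1, 0.6, -1.0]
gripper_width: 0.107
```

Request:
carry_out --rows '[[[0,0,0,0,0,-0.025,0],[0,0,0,0,0,0,0]]]'

```text
time: 9.6
tool_pos: [0.4544, 0.0164, 0.2619]
tool_rot: [-0.704, 0.704, -0.065, 0.065]
contact_force: [0.1, -0.2, -0.9]
gripper_width: 0.106
```

Request:
carry_out --rows '[[[0,0,0,0,0,-0.025,0],[0,0,0,0,0,0,0]]]'

```text
time: 9.8
tool_pos: [0.4543, 0.0164, 0.2608]
tool_rot: [-0.704, 0.704, -0.065, 0.065]
contact_force: [-0.4, 0.2, -0.4]
gripper_width: 0.113
```

Request:
carry_out --rows '[[[0,0,0,0,0,-0.025,0],[0,0,0,0,0,0,0]]]'

```text
time: 10.0
tool_pos: [0.4543, 0.0164, 0.2597]
tool_rot: [-0.704, 0.704, -0.065, 0.065]
contact_force: [1.1, 0.1, -1.7]
gripper_width: 0.109
```

Request:
carry_out --rows '[[[0,0,0,0,0,-0.025,0],[0,0,0,0,0,0,0]]]'

```text
time: 10.2
tool_pos: [0.4543, 0.0164, 0.2587]
tool_rot: [-0.704, 0.704, -0.065, 0.065]
contact_force: [-0.6, 0.3, -0.2]
gripper_width: 0.104
```

Request:
carry_out --rows '[[[0,0,0,0,0,-0.02,0],[0,0,0,0,0,0,0]]]'

```text
time: 10.4
tool_pos: [0.4543, 0.0164, 0.258]
tool_rot: [0.704, -0.704, 0.065, -0.065]
contact_force: [-0.0, -0.5, -1.3]
gripper_width: 0.107
```

Request:
carry_out --rows '[[[0,0,0,0,0,-0.02,0],[0,0,0,0,0,0,0]]]'

```text
time: 10.6
tool_pos: [0.4543, 0.0164, 0.2571]
tool_rot: [0.704, -0.704, 0.065, -0.065]
contact_force: [-0.7, 0.5, -0.6]
gripper_width: 0.108
```

Request:
carry_out --rows '[[[0,0,0,0,0,-0.02,0],[0,0,0,0,0,0,0]]]'

```text
time: 10.8
tool_pos: [0.4543, 0.0164, 0.2564]
tool_rot: [0.704, -0.704, 0.065, -0.065]
contact_force: [-0.6, -1.1, -1.2]
gripper_width: 0.105
```

Request:
carry_out --rows '[[[0,0,0,0,0,-0.02,0],[0,0,0,0,0,0,0]]]'

```text
time: 11.0
tool_pos: [0.4543, 0.0164, 0.2556]
tool_rot: [0.704, -0.704, 0.065, -0.065]
contact_force: [-0.1, -0.2, 0.0]
gripper_width: 0.107
```

Request:
carry_out --rows '[[[0,0,0,0,0,-0.015,0],[0,0,0,0,0,0,0]]]'

```text
time: 11.2
tool_pos: [0.4544, 0.0164, 0.2553]
tool_rot: [0.704, -0.704, 0.065, -0.065]
contact_force: [-0.4, 0.5, 0.4]
gripper_width: 0.105
```

Request:
carry_out --rows '[[[0,0,0,0,0,-0.015,0],[0,0,0,0,0,0,0]]]'

```text
time: 11.4
tool_pos: [0.4544, 0.0164, 0.2548]
tool_rot: [-0.704, 0.704, -0.065, 0.065]
contact_force: [-0.7, -0.1, 1.8]
gripper_width: 0.111
```

Request:
carry_out --rows '[[[0,0,0,0,0,-0.015,0],[0,0,0,0,0,0,0]]]'

```text
time: 11.6
tool_pos: [0.4545, 0.0164, 0.2543]
tool_rot: [-0.704, 0.704, -0.065, 0.065]
contact_force: [-2.1, 0.1, 3.2]
gripper_width: 0.109
```

Request:
carry_out --rows '[[[0,0,0,0,0,-0.01,0],[0,0,0,0,0,0,0],[0,0,0,0,0,0,0]]]'

```text
time: 11.9
tool_pos: [0.4545, 0.0164, 0.2539]
tool_rot: [0.704, -0.704, 0.065, -0.065]
contact_force: [-1.3, -0.6, 3.7]
gripper_width: 0.111
```

Request:
carry_out --rows '[[[0,0,0,0,0,-0.01,0],[0,0,0,0,0,0,0],[0,0,0,0,0,0,0]]]'

```text
time: 12.2
tool_pos: [0.4545, 0.0164, 0.2535]
tool_rot: [0.704, -0.704, 0.065, -0.065]
contact_force: [-1.9, 0.5, 5.5]
gripper_width: 0.104
```

Request:
carry_out --rows '[[[0,0,0,0,0,-0.01,0],[0,0,0,0,0,0,0],[0,0,0,0,0,0,0]]]'

```text
time: 12.5
tool_pos: [0.4545, 0.0164, 0.2533]
tool_rot: [0.704, -0.704, 0.065, -0.065]
contact_force: [-3.6, 1.2, 6.5]
gripper_width: 0.108
```

Request:
carry_out --rows '[[[0,0,0,0,0,0,0],[0,0,0,0,0,0,0]]]'

```text
time: 12.7
tool_pos: [0.4545, 0.0164, 0.2533]
tool_rot: [0.704, -0.704, 0.065, -0.065]
contact_force: [-2.4, 0.4, 6.2]
gripper_width: 0.111
```

Request:
carry_out --rows '[[[0,0,0,0,0,0,0]]]'

```text
time: 12.8
tool_pos: [0.4545, 0.0164, 0.2533]
tool_rot: [0.704, -0.704, 0.065, -0.065]
contact_force: [-3.2, 0.3, 6.3]
gripper_width: 0.107
```

Request:
carry_out --rows '[[[0,0,0,0,0,0,0],[0,0,0,0,0,0,0]]]'

```text
time: 13.0
tool_pos: [0.4545, 0.0164, 0.2533]
tool_rot: [-0.704, 0.704, -0.065, 0.065]
contact_force: [-3.0, -0.2, 6.3]
gripper_width: 0.109
```

Request:
carry_out --rows '[[[0,0,0,0,0,0,0],[0,0,0,0,0,0,0],[0,0,0,0,0,0,0],[0,0,0,0,0,0,0],[0,0,0,0,0,0,0]]]'

```text
time: 13.5
tool_pos: [0.4545, 0.0164, 0.2533]
tool_rot: [0.704, -0.704, 0.065, -0.065]
contact_force: [-3.0, 0.3, 6.1]
gripper_width: 0.11
```

Request:
carry_out --rows '[[[0,0,0,0,0,0,0],[0,0,0,0,0,0,0],[0,0,0,0,0,0,0],[0,0,0,0,0,0,0],[0,0,0,0,0,0,0]]]'

```text
time: 14.0
tool_pos: [0.4545, 0.0164, 0.2533]
tool_rot: [-0.704, 0.704, -0.064, 0.065]
contact_force: [-2.5, 0.3, 5.9]
gripper_width: 0.109
```

```bash
python3 look.py 6
```

```text
{'time': 14.05, 'tool_pos': array([0.4545, 0.0164, 0.2533]), 'tool_rot': array([ 0.7041, -0.7041,  0.0645, -0.0648]), 'contact_force': array([-2.7704, -0.3966,  7.0609]), 'ft_torque': array([ 0.0399,  0.4671, -0.0024]), 'gripper_width': 0.1085525726126904}
dy,dz,roll [0.0012 0.0018 0.038 ] -191.7529978759621 -183.16176
pred [0.4548 0.0182 0.1428] stand x,y -0.05595515636947751 -0.00020426075400596175
fit [0.4551 0.0194 0.1446] stand x,y -0.05595639879091383 0.0010381602681917544
```

View pics/ov6.png

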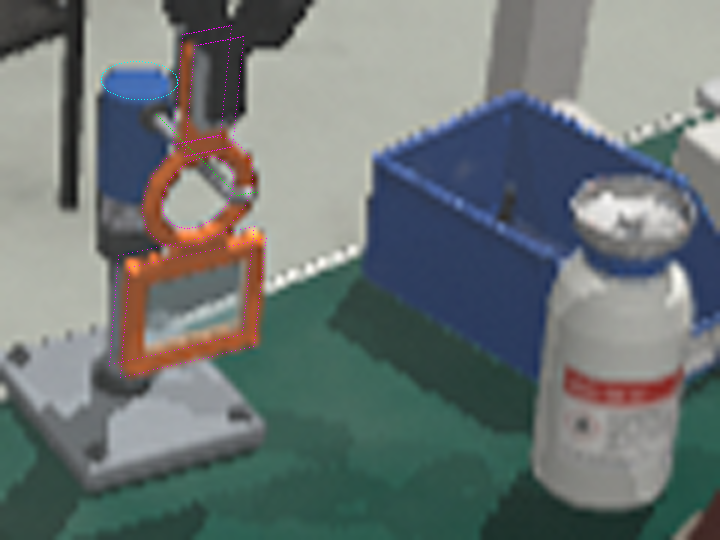

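The tug held for about 1.5 s at roughly 7–8 N, counting the loupe's weight. Now I'll ease off gently.

Request:
carry_out --rows '[[[0,0,0,0,0,0.015,0],[0,0,0,0,0,0.015,0],[0,0,0,0,0,0.015,0],[0,0,0,0,0,0.01,0],[0,0,0,0,0,0,0]]]'

```text
time: 14.55
tool_pos: [0.4544, 0.0164, 0.2546]
tool_rot: [0.704, -0.704, 0.065, -0.065]
contact_force: [-0.3, 0.6, 2.2]
gripper_width: 0.108
```

Request:
carry_out --rows '[[[0,0,0,0,0,0,0],[0,0,0,0,0,0,0]]]'

```text
time: 14.75
tool_pos: [0.4544, 0.0164, 0.2547]
tool_rot: [-0.704, 0.704, -0.065, 0.065]
contact_force: [0.1, 0.1, 1.8]
gripper_width: 0.105
```

Request:
carry_out --rows '[[[0,0,0,0,0,0.01,0],[0,0,0,0,0,0,0],[0,0,0,0,0,0,0]]]'

```text
time: 15.05
tool_pos: [0.4543, 0.0164, 0.2551]
tool_rot: [0.704, -0.704, 0.065, -0.065]
contact_force: [1.4, 0.1, 0.4]
gripper_width: 0.111
```

Request:
carry_out --rows '[[[0,0,0,0,0,0,0]]]'

```text
time: 15.15
tool_pos: [0.4543, 0.0164, 0.2551]
tool_rot: [0.704, -0.704, 0.065, -0.065]
contact_force: [1.0, 0.4, 0.8]
gripper_width: 0.108
```

Request:
carry_out --rows '[[[0,0,0,0,0,0,0]]]'

```text
time: 15.25
tool_pos: [0.4543, 0.0164, 0.2552]
tool_rot: [-0.704, 0.704, -0.065, 0.065]
contact_force: [1.1, 0.0, 0.5]
gripper_width: 0.108
```

Balanced, so I'll release gradually.

Request:
carry_out --rows '[[[0,0,0,0,0,0,10],[0,0,0,0,0,0,10.5],[0,0,0,0,0,0,11],[0,0,0,0,0,0,11.5],[0,0,0,0,0,0,12]]]'

```text
time: 15.75
tool_pos: [0.4543, 0.0164, 0.2552]
tool_rot: [0.704, -0.704, 0.065, -0.065]
contact_force: [-0.4, -0.3, 0.4]
gripper_width: 0.141
```

Request:
carry_out --rows '[[[0,0,0,0,0,0,13],[0,0,0,0,0,0,14],[0,0,0,0,0,0,15],[0,0,0,0,0,0,17],[0,0,0,0,0,0,20]]]'

```text
time: 16.25
tool_pos: [0.4544, 0.0164, 0.2553]
tool_rot: [-0.704, 0.704, -0.065, 0.065]
contact_force: [-0.6, -0.1, 0.4]
gripper_width: 0.237
```

```bash
python3 look.py 7
```

```text
{'time': 16.3, 'tool_pos': array([0.4544, 0.0164, 0.2553]), 'tool_rot': array([ 0.7041, -0.7041,  0.0647, -0.0647]), 'contact_force': array([-0.2094, -0.0484,  0.2279]), 'ft_torque': array([-0.0088,  0.0113,  0.0005]), 'gripper_width': 0.2316286827420536}
dy,dz,roll [0.0008 0.0017 0.0432] -192.609294473073 -183.91481
pred [0.4547 0.0182 0.1448] stand x,y -0.05610401716631655 -0.00022009263656820453
fit [0.4548 0.019  0.1465] stand x,y -0.056104854028425605 0.0006167691935246356
```

View pics/ov7.png

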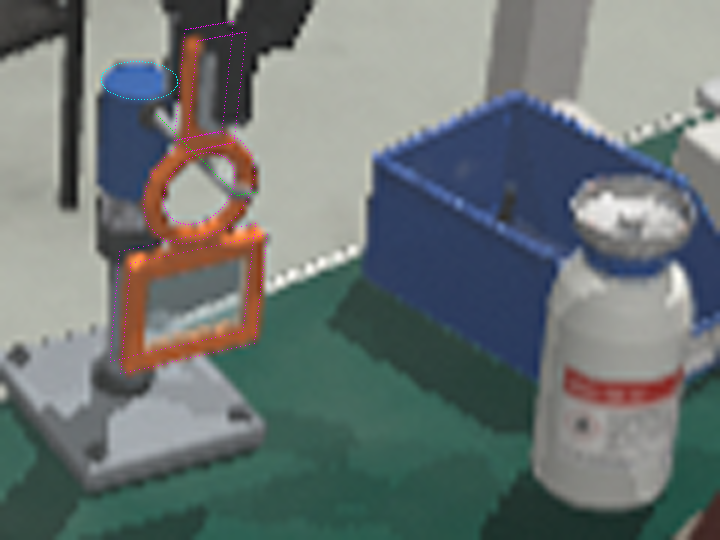

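Released, and the loupe hangs in place. I'll open wider and withdraw straight up.

Request:
carry_out --rows '[[[0,0,0,0,0,0,25],[0,0,0,0,0,0,30],[0,0,0,0,0,0,35],[0,0,0,0,0,0,40],[0,0,0,0,0,0,40]]]'

```text
time: 16.8
tool_pos: [0.4544, 0.0164, 0.2553]
tool_rot: [0.704, -0.704, 0.065, -0.065]
contact_force: [-0.1, -0.8, -0.0]
gripper_width: 0.465
```

Request:
carry_out --rows '[[[0,0,0,0,0,0.1,40],[0,0,0,0,0,0.3,40],[0,0,0,0,0,0.5,40],[0,0,0,0,0,0.6,40],[0,0,0,0,0,0.6,40]]]'

```text
time: 17.3
tool_pos: [0.4544, 0.0164, 0.3412]
tool_rot: [-0.704, 0.704, -0.064, 0.065]
contact_force: [-0.5, 0.2, 0.4]
gripper_width: 0.47
```

Request:
carry_out --rows '[[[0,0,0,0,0,0.5,40],[0,0,0,0,0,0.3,40],[0,0,0,0,0,0,40],[0,0,0,0,0,0,40],[0,0,0,0,0,0,40]]]'

```text
time: 17.8
tool_pos: [0.454, 0.0165, 0.3698]
tool_rot: [0.704, -0.704, 0.066, -0.064]
contact_force: [0.0, -0.1, -0.6]
gripper_width: 0.461
```

```bash
python3 look.py 8
python3 - <<'E'
from h import *
a=cv2.imread("pics/scene8.png"); b=grab_frame("scene"); t=grab_frame("top"); cv2.imwrite("pics/scene9.png",b); cv2.imwrite("pics/top9.png",t)
print("moved px", (cv2.absdiff(a,b).max(2)[150:280,300:400]>20).sum())
cv2.imwrite("pics/z9.png",np.hstack([cv2.resize(i,(400,300)) for i in (b,t)]))
E
```

```text
{'time': 17.85, 'tool_pos': array([0.454 , 0.0165, 0.3697]), 'tool_rot': array([ 0.7042, -0.7041,  0.0656, -0.0638]), 'contact_force': array([-0.1646,  0.1499,  0.8037]), 'ft_torque': array([ 0.0006, -0.0173, -0.0231]), 'gripper_width': 0.470185457945674}
dy,dz,roll [ 0.0412  0.0213 -0.1223] -139.20121048226997 -50.240467
pred [0.4543 0.0182 0.2592] stand x,y -0.05650552160739189 -0.00026014898202589477
fit [0.4618 0.0588 0.2806] stand x,y -0.056546765130867184 0.040983360745442905
moved px 0
```

View pics/ov8.png

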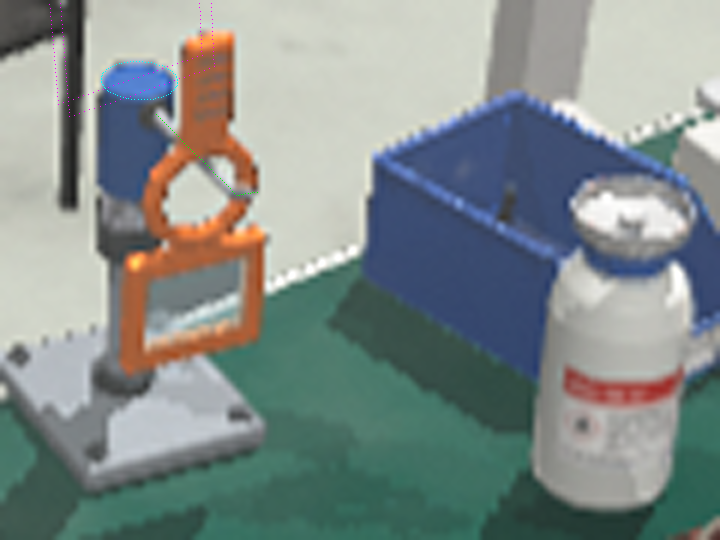

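View pics/z9.png

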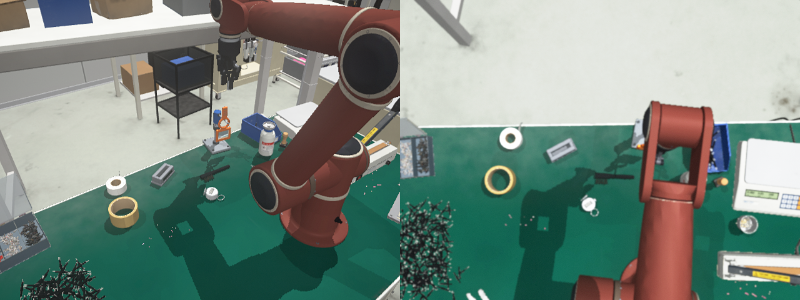

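```bash
python3 -c "
from plant import *
print(job_done()); print(state()['time'])"
```

```text
the job is handed in; nothing more can be done
None
the job is handed in; nothing more can be done
```

The loupe hangs by its eye on the hook pin, released and still. I handed the job in at about 18 s of the 62 s allowed; no verdict was reported.

- **Lift and thread:** I gripped the tab, lifted the loupe 77 mm out of the cradle and slid the eye onto the pin to about 56 mm from the post axis. Camera checks on the way put the eye within about 1 mm of the pin's line.
- **Tug:** I felt first contact with the eye at about 0.145 m. I then held the wrist force at about 6–7 N down for 1.5 s. With the loupe's weight (about 1 N) and a 3 N sideways friction component, the hook carried about 7–8 N. The readings I took stayed well below 15 N.
- **Let go:** I eased off until the wrist force was close to zero, opened the fingers in small steps and backed straight up about 115 mm.

**Last checks:** Two pictures taken 0.05 s apart showed no movement around the hanger. The loupe looked upright on the pin, and the wrist force was within its noise of up to about 1 N. The brush, bottle and label roll looked untouched, but I judged that by eye and did not measure them.

**Disagreements:**
- The automatic eye fit on the last picture was invalid, because it started from the already-withdrawn tool. I judged that final position by eye, using the fit made just after letting go.
- The scene-camera fit put the eye 1–2 mm higher than the arm's own position did, which is within the camera's calibration error.

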